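# Find the plinth with the loose weight and seat it for reopening

### The arm

A 6-joint arm with a two-finger parallel gripper is mounted at the origin on the work surface. World frame = base frame: x ahead of the robot, y to its left, z up, the work surface at z = 0. Lengths are in m, angles in rad, forces in N, time in s.
With the tool pointing down it reaches from about 0.35 to 0.775 m from the base axis. Payload 5.5 kg.
Tool frame: the origin (TCP) lies at the very end of the fingers, on their centre line; the grasp point (between the pads) lies 19 mm behind it; z points along the fingers, y is the line along which they close (so a half turn about z gives the same grasp; the last joint's range is limited). The gripper opens to 85 mm and grips with 20 to 120 N. Pads are 22 mm wide; open, the fingers measure 114 mm over their backs; the gripper's body (76 mm by 85 mm) begins 54 mm behind the grasp point. The pads swing forward as they close: fully open they stand 13 mm farther back than shut.
Start: joints at [-1.279, 0.313, 0.046, 1.304, 0, 1.431], TCP at [0.241, -0.522, 0.231] pointing down, gripper open.
Joint ranges: [-2.76, 2.76], [-0.86, 1.69], [-1.03, 1.26], [-2.2, 2.34], [-1.47, 1.5], [-3.14, 3.14]. Speed limits (rad/s): [2.57, 2.57, 3.14, 3.14, 3.14, 3.14].

### API

Orientations are given as a unit quaternion [w, x, y, z].
In Python, from workcell import env gives the robot as it stands. The module is installed in compiled form; this text tells all that it offers.
- The arm moves only by the tool jog_arm, never from a script. Its arguments are lists of equal length, an entry for each row: "gripper": the opening, from 0 (shut) to 1 (fully open); "offset": the shift along the world's x, y, z in cm, a list of three; "twist": the turn about the world's z in degrees. In form: {"gripper": [gripper, ...], "offset": [[dx, dy, dz], ...], "twist": [twist, ...]}. A call has exactly 8 rows; each row is the pose to reach, as a shift and turn from the pose commanded when the call began; what a row does not reach only later rows make up. A row lasts 1/8 s, in which the tool goes at most 62.5 mm and 10.7 degrees, less where a joint would pass 70% of its speed; a pose out of reach is approached as far as the arm can. A call with a gripper value outside its range is refused whole. The fingers move at their own pace and stop on an object; "squeeze" is the grip in N (left out, the last holds). Time passes only in rows, so rows that repeat a pose let the fingers close, or fill a call up. It gives the time, the measured TCP pose, the force, the opening and the grip force at its end, in the units of the state.
- env.get_state(): the state, without advancing time (a new reading comes with each control period).
- env.read_camera(name): name is "scene" or "top" or "wrist"; returns a dict with "image" (480x640x3 uint8, red, green, blue), "z_map" (480x640 float32, m along the optical axis (not along the pixel's ray), 0 where there is no reading), "fovy" (degrees; the focal length in pixels is half the picture's height over the tangent of half this angle, whatever the lens; pixels are square), "cx", "cy" (the principal point, pixels), "cam_to_world" (4x4, takes a point from camera to world coordinates). Camera axes: x right, y up, looking along -z (the intrinsics and any distortion apply to the point x, -y, -z); pixel columns grow to the right and rows downward; lengths in m; the calibration is good to about 2 mm. A picture is of the moment at which its call begins.
- env.hand_in(): hands the job in; it is judged then, once.
The state is a dict: "clock": time; "joint_pos": joint angles; "qvel": joint speeds; "tau": joint torques, N m; "tcp_pos": TCP position; "orientation": TCP orientation; "wrist_force": force on the tool from outside, world axes, zero at the start; "ft_torque": the same for the moment, N m; "finger_gap": finger opening in m; "grip_force": force on a finger pad.
Only numpy, scipy, OpenCV 4.12 (cv2) and the standard library are available. Lean on these libraries where they do the work, as an engineer would, in place of code of your own. Each camera call takes 0.05 s, during which the arm holds its last target. There are 200 camera calls.

### The job

Each of the three closed wooden plinths has a lead weight inside, and in one of them it has come loose. Lift them and rock or shake them gently end to end to feel which one it is, then set that one lengthwise in the sprung cradle and press it slowly and gently fully home, level and down on the recess floor without ramming it, and leave the other two standing upright on the bench. Do not drop or fling the plinths, and leave the other things on the bench alone.

Things in the scene. Friction and masses are not known exactly. Their poses are not given: they have to be found in the camera images.
- plinth_1_mid (a point): Centre, half-way up, of a closed hollow wooden plinth with carved rosettes, 122 mm long (its x), 42 wide (y), 54 high (z); grasp it across its width near the top. All three look and weigh alike, 240 to 310 g, of which 110 g is the lead weight. Sound: weight fixed in the middle. Loose: it rolls 41 mm either way along x when tipped over 12 degrees, and stays there when levelled (0.045 N m).
- plinth_2_mid (a point): Centre, half-way up, of a closed hollow wooden plinth with carved rosettes, 122 mm long (its x), 42 wide (y), 54 high (z); grasp it across its width near the top. All three look and weigh alike, 240 to 310 g, of which 110 g is the lead weight. Sound: weight fixed in the middle. Loose: it rolls 41 mm either way along x when tipped over 12 degrees, and stays there when levelled (0.045 N m).
- plinth_3_mid (a point): Centre, half-way up, of a closed hollow wooden plinth with carved rosettes, 122 mm long (its x), 42 wide (y), 54 high (z); grasp it across its width near the top. All three look and weigh alike, 240 to 310 g, of which 110 g is the lead weight. Sound: weight fixed in the middle. Loose: it rolls 41 mm either way along x when tipped over 12 degrees, and stays there when levelled (0.045 N m).
- cradle_seat (a point): Middle of the recess floor of the fixed wooden cradle, 8 mm above the bench, z up. The plinth's length goes along this x, either way round, its middle over this point. Recess 127 x 47 mm with end walls 18 and side walls 13 above its floor, all sloping outward from 8 up; half-way along each long side a sprung steel cheek. Fingers must stay 16 or more above that floor. Cradle 170 by 110.
- cheek_a (a joint): Sprung steel cheek, 40 mm long, on the +y side of the recess: it slopes outward from 4 to 15 mm above the recess floor. 0 = at rest, face 18 mm from the seat point; outward positive, m, to 0.012. The plinth (half width 21) pushes each back 3 mm against 1.7 to 2.5 N. Merely set there it stays up; it takes a push of 3 to 11 N, then meets a hard floor: go down at about 10 mm/s, stop at 15 N.
- cheek_b (a joint): Sprung steel cheek, 40 mm long, on the -y side of the recess: it slopes outward from 4 to 15 mm above the recess floor. 0 = at rest, face 18 mm from the seat point; outward positive, m, to 0.012. The plinth (half width 21) pushes each back 3 mm against 1.7 to 2.5 N. Merely set there it stays up; it takes a push of 3 to 11 N, then meets a hard floor: go down at about 10 mm/s, stop at 15 N.
- mallet: Bystander, to be left alone: dark wooden mallet with a long handle, lying (mm). Origin at its underside.
- chisel: Bystander, to be left alone: steel chisel with round wooden handle, about 210 mm long, lying (mm). Origin at its underside.
- glue: Bystander, to be left alone: white plastic glue bottle, diameter 36, height 100, standing (mm). Origin at its underside.
- bowl: Bystander, to be left alone: dark wooden bowl, diameter 140, height 60 (mm). Origin at its underside.
- offcut: Bystander, to be left alone: pale wooden offcut block 60 x 40 x 28 (mm). Origin at its underside.
- rosette: Bystander, to be left alone: pale wooden disc, diameter 52, 18 thick, lying flat (mm). Origin at its underside.
- finial: Bystander, to be left alone: small turned wooden finial, diameter 40, height 72, standing (mm). Origin at its underside.
Mind the look-alikes: they are no part of the job. What is shaped like the part that bears plinth_2_mid but green is not meant. What is shaped like the part that bears plinth_3_mid but yellow is not meant.

How it is judged:
By the outcome, as a careful person would: the job done as asked, in the order asked, and still so for the second after the job is handed in, with the robot touching nothing.
It also fails if it takes over 72 s, if anything falls off the work surface, if the arm or the gripper's body presses on something with over 40 N, if the wrist force passes 120 N, or if a joint passes its speed limit or range.

## Working session

There is one attempt and no reset: what is moved stays moved. The work goes in short steps, Python scripts to look and compute and a tool call to move; the robot and the scene stay as the last step left them, time stands still between calls to the robot, and variables do not carry over. Pictures are saved under pics/ and viewed, at most 10 in all, crops included, and the job is handed in when it is done.

Besides the shell and the picture viewer there is one more tool, called after "Emit:" as name(argument=value, ...) on one line, values as JSON. jog_arm: Moves the arm, as the interface text tells. Its arguments: {"type":"object","properties":{"gripper":{"type":"array"},"offset":{"type":"array"},"twist":{"type":"array"},"squeeze":{"type":"number"}},"required":["gripper","offset","twist"]}

```bash
mkdir -p pics; cat > h.py <<'E'
import numpy as np, cv2
from workcell import env
def cam(n):
    c=env.read_camera(n); 
    return c
def pts(c):
    z=c["z_map"]; h,w=z.shape; f=h/2/np.tan(np.radians(c["fovy"])/2)
    u,v=np.meshgrid(np.arange(w),np.arange(h))
    P=np.stack([(u-c["cx"])/f*z,-(v-c["cy"])/f*z,-z],-1)
    T=np.array(c["cam_to_world"]); return P@T[:3,:3].T+T[:3,3]
def save(c,name): cv2.imwrite("pics/"+name,cv2.cvtColor(c["image"],cv2.COLOR_RGB2BGR))
E
python3 - <<'E'
from h import *
for n in("top","scene"):
    c=cam(n); save(c,n+"1.png"); print(n,c["fovy"],c["cx"],c["cy"],np.round(c["cam_to_world"],3).tolist(),[k for k in c])
    np.save(n+"P.npy",pts(c))
s=env.get_state(); print({k:np.round(v,3).tolist() for k,v in s.items()})
E
```

```text
top 57.50208289884048 313.74363496265585 233.55352370132383 [[-0.001, 0.998, -0.065, 0.397], [-1.0, -0.0, 0.004, -0.017], [0.004, 0.065, 0.998, 1.084], [0.0, 0.0, 0.0, 1.0]] ['image', 'z_map', 'fovy', 'cx', 'cy', 'cam_to_world']
scene 49.71424393340665 306.89432325637375 242.18431125894102 [[-0.279, -0.728, 0.626, 1.234], [0.96, -0.215, 0.178, 0.215], [0.006, 0.651, 0.759, 0.991], [0.0, 0.0, 0.0, 1.0]] ['image', 'z_map', 'fovy', 'cx', 'cy', 'cam_to_world']
{'clock': 0.1, 'joint_pos': [-1.279, 0.314, 0.045, 1.304, -0.0, 1.431], 'qvel': [0.001, -0.002, 0.003, -0.0, -0.001, -0.0], 'tau': [0.002, -48.173, 29.924, 0.013, -0.0, 0.0], 'tcp_pos': [0.24, -0.522, 0.23], 'orientation': [-0.001, 0.977, 0.214, -0.0], 'wrist_force': [0.131, -0.137, 0.383], 'ft_torque': [-0.039, 0.002, 0.028], 'grip_force': 0.0, 'finger_gap': 0.086}
```

View pics/top1.png

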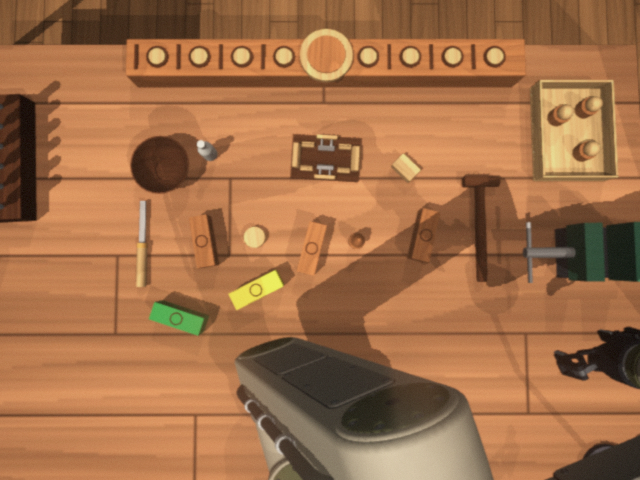

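View pics/scene1.png

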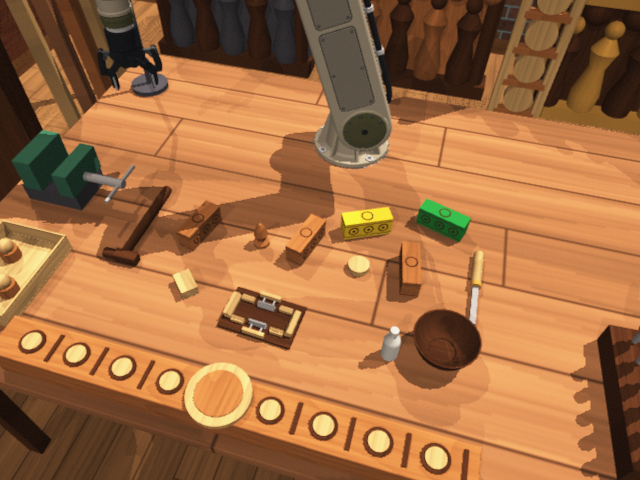

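The top view shows the brown plinths at about (204,240), (313,247) and (424,234), and the cradle at (326,158). The green and yellow blocks are the decoys. In the scene view the robot hides nothing that matters.

```bash
cat > m.py <<'E'
from h import *
P=np.load("topP.npy"); S=np.load("sceneP.npy")
def rect(P,px,lo,hi,r=50):
    v,u=px[1],px[0]; sub=P[v-r:v+r,u-r:u+r].reshape(-1,3)
    m=(sub[:,2]>lo)&(sub[:,2]<hi); im=np.zeros((2*r,2*r),np.uint8); im.reshape(-1)[m]=255
    n,l,st,ce=cv2.connectedComponentsWithStats(im,connectivity=4)
    k=l[r,r]; 
    if k==0: k=1+np.argmin(np.hypot(*(ce[1:]-r).T))
    q=sub[l.reshape(-1)==k]; (c,wh,a)=cv2.minAreaRect((q[:,:2]*1000).astype(np.float32))
    b=cv2.boxPoints((c,wh,a)); e=max([b[1]-b[0],b[2]-b[1]],key=np.linalg.norm)
    return np.round(c,1),np.round(sorted(wh),1),round(np.degrees(np.arctan2(e[1],e[0]))%180,1),round(float(np.median(q[:,2])),4),len(q)
if __name__=="__main__":
    for n,p in dict(p1=(204,240),p2=(313,247),p3=(424,234)).items(): print(n,rect(P,p,.046,.065))
    for n,p in dict(glue=(206,148),finial=(358,240),offcut=(407,166),ros=(254,237),mallet=(481,230)).items(): print(n,rect(P,p,.010,.2))
    print("cradle",rect(P,(326,158),.004,.05))
    print("bench z",P[200,270],P[280,430],S[250,450])
    print("cradle row",np.round(P[158,285:370:4]*1000).astype(int).tolist())
    print("cradle col",np.round(P[130:188:3,326]*1000).astype(int).tolist())
E
python3 m.py
python3 -c "
import cv2;i=cv2.imread('pics/top1.png')[125:190,280:375];cv2.imwrite('pics/cr.png',cv2.resize(i,None,fx=8,fy=8,interpolation=2))"
```

```text
p1 (array([447.3, 244.1]), array([ 43.3, 122.5]), np.float32(10.0), 0.0542, 970)
p2 (array([430.4, -15. ]), array([ 42. , 121.8]), np.float32(166.0), 0.0545, 927)
p3 (array([ 461.1, -284.6]), array([ 43.9, 122.2]), np.float32(166.2), 0.0543, 960)
glue (array([664.5, 235.9]), array([30.5, 35. ]), np.float32(134.7), 0.0662, 290)
finial (array([ 449.7, -124.7]), array([33.6, 34. ]), np.float32(178.3), 0.0517, 185)
offcut (array([ 628.5, -246.6]), array([40.2, 59.4]), np.float32(44.6), 0.0281, 442)
ros (array([458.1, 124.7]), array([49.1, 49.5]), np.float32(90.4), 0.0182, 351)
mallet (array([ 477.1, -428.8]), array([ 88. , 243.5]), np.float32(178.3), 0.0237, 1258)
cradle (array([657.7, -50. ]), array([114.7, 172.4]), np.float32(87.7), 0.0099, 2980)
bench z [0.55138452 0.08763899 0.00123313] [ 0.35249985 -0.30896606 -0.00213664] [ 0.33824793  0.33290956 -0.00133499]
cradle row [[658, 51, -1], [658, 41, -1], [653, 30, 22], [652, 20, 23], [656, 10, 9], [655, 0, 10], [656, -10, 8], [655, -20, 10], [656, -30, 7], [655, -39, 10], [656, -49, 9], [655, -59, 10], [656, -70, 6], [656, -80, 7], [657, -90, 4], [656, -99, 9], [656, -109, 8], [653, -118, 22], [653, -128, 20], [658, -140, 1], [658, -150, 0], [658, -161, -1]]
cradle col [[729, -52, 0], [721, -52, 1], [707, -52, 23], [703, -52, 13], [696, -52, 9], [688, -52, 9], [679, -52, 17], [673, -52, 10], [665, -52, 11], [658, -52, 8], [652, -52, 5], [643, -52, 8], [631, -51, 28], [627, -52, 14], [621, -52, 8], [610, -51, 21], [603, -51, 23], [599, -52, 0], [592, -52, 0], [584, -52, 2]]
```

View pics/cr.png

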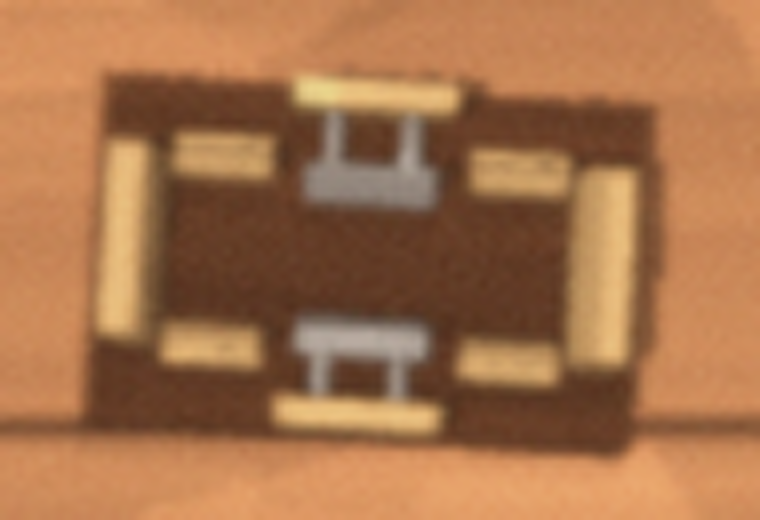

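The cradle's long axis runs almost along world y, about 3° off it. I'll start with the nearest plinth, p3, at (461,-285).

Emit:
jog_arm(gripper=[1,1,1,1,1,1,1,1], offset=[[2.7,3,-0.7],[5.5,6,-1.5],[8.3,9,-2.2],[11,12,-3],[13.8,15,-3.7],[16.6,18,-4.5],[19.5,21,-5.2],[22.1,23.7,-6]], twist=[10,20,30,40,50,60,70,80], squeeze=60)

```text
clock: 1.1
tcp_pos: [0.4623, -0.2839, 0.1708]
orientation: [-0.0, 0.608, 0.794, 0.0]
wrist_force: [0.6, -0.1, 0.2]
finger_gap: 0.0854
grip_force: 0.0
```

Emit:
jog_arm(gripper=[1,1,1,1,1,1,1,1], offset=[[0,0,0],[0,0,0],[0,0,0],[0,0,0],[0,0,0],[0,0,0],[0,0,0],[0,0,0]], twist=[10,20,30,40,50,61.5,61.5,61.5])

```text
clock: 2.1
tcp_pos: [0.4615, -0.2851, 0.1711]
orientation: [-0.0, 0.121, 0.993, 0.0]
wrist_force: [0.2, -0.2, -0.5]
finger_gap: 0.0855
grip_force: 0.0
```

```bash
cat >> h.py <<'E'
def st():
    s=env.get_state(); a=2*np.degrees(np.arctan2(s["orientation"][2],s["orientation"][1]))
    print("t",round(s["clock"],2),"tcp",np.round(np.array(s["tcp_pos"])*1000,1),"yawx",round(a%180,1),"F",np.round(s["wrist_force"],2),"M",np.round(s["ft_torque"],3),"gap",round(s["finger_gap"],4),"grip",round(s["grip_force"],1),"j6",round(s["joint_pos"][5],2)); return s
E
python3 - <<'E'
from h import *
from m import rect
s=st(); c=cam("wrist"); save(c,"w1.png"); P=pts(c)
print(np.round(c["cam_to_world"],3).tolist())
m=(P[...,2]>.046)&(P[...,2]<.062); n,l,sta,ce=cv2.connectedComponentsWithStats(m.astype(np.uint8),connectivity=4)
for k in range(1,n):
    if sta[k,4]>800:
        q=P[l==k]; print(sta[k],ce[k],cv2.minAreaRect((q[:,:2]*1000).astype(np.float32)),np.median(q[:,2]))
E
```

```text
t 2.1 tcp [ 461.5 -285.1  171.1] yawx 166.1 F [ 0.21 -0.16 -0.49] M [ 0.03   0.019 -0.029] gap 0.0855 grip 0.0 j6 -0.46
[[0.24, -0.918, -0.317, 0.379], [0.971, 0.227, 0.078, -0.265], [-0.0, -0.327, 0.945, 0.314], [0.0, 0.0, 0.0, 1.0]]
[517 139  44  42 969] [533.71104231 158.6749226 ] ((448.7806091308594, -129.505615234375), (23.193023681640625, 28.905811309814453), 65.84521484375) 0.05437568821996802
[ 294  143   61  160 9128] [324.2751972  220.62445223] ((461.76263427734375, -285.9111328125), (42.15625, 122.83084106445312), 76.38081359863281) 0.05436544379061514
```

The wrist view confirms p3 at (461.8,-285.9) with its axis at 166.4°. Now I'll descend, grip and lift.

Emit:
jog_arm(gripper=[1,1,1,1,1,1,0.2,0.2], offset=[[0,-0.1,-4],[0,-0.1,-8],[0,-0.1,-11],[0,-0.1,-13],[0,-0.1,-14.3],[0,-0.1,-14.5],[0,-0.1,-14.5],[0,-0.1,-14.5]], twist=[0,0,0,0,0,0,0,0], squeeze=60)

```text
clock: 3.15
tcp_pos: [0.4622, -0.2868, 0.0273]
orientation: [0.001, 0.12, 0.993, -0.0]
wrist_force: [0.4, 0.2, 0.2]
finger_gap: 0.0519
grip_force: 0.0
```

Emit:
jog_arm(gripper=[0,0,0,0,0,0,0,0], offset=[[0,0,0],[0,0,0],[0,0,0],[0,0,0.5],[0,0,1.5],[0,0,3],[0,0,4],[0,0,4]], twist=[0,0,0,0,0,0,0,0])

```text
clock: 4.15
tcp_pos: [0.4624, -0.287, 0.0677]
orientation: [0.001, 0.12, 0.993, -0.001]
wrist_force: [-0.3, -0.4, -3.9]
finger_gap: 0.0411
grip_force: 61.3
```

```bash
python3 -c "
from h import *
st();st()"
```

```text
t 4.15 tcp [ 462.4 -287.    67.7] yawx 166.2 F [-0.28 -0.39 -3.89] M [-0.054 -0.    -0.031] gap 0.0411 grip 61.3 j6 -0.46
t 4.15 tcp [ 462.4 -287.    67.7] yawx 166.2 F [-0.28 -0.39 -3.89] M [-0.054 -0.    -0.031] gap 0.0411 grip 61.3 j6 -0.46
```

```bash
cat >> h.py <<'E'
def avg(n=6):
    L=[]
    for _ in range(n):
        env.read_camera("wrist"); s=env.get_state(); L.append(np.r_[s["ft_torque"],s["wrist_force"]])
    s=st(); L=np.array(L); a=2*np.arctan2(s["orientation"][2],s["orientation"][1])
    M=L[:,:3]; lat=M[:,0]*-np.sin(a)+M[:,1]*np.cos(a); ax=M[:,0]*np.cos(a)+M[:,1]*np.sin(a)
    print("M about tool-perp %.4f+-%.4f  about length %.4f"%(lat.mean(),lat.std()/n**.5,ax.mean()),"F",L[:,3:].mean(0).round(2))
E
python3 -c "
from h import *
avg()"
```

```text
t 4.45 tcp [ 461.3 -286.    65.8] yawx 166.2 F [ 0.22  0.22 -3.83] M [ 0.02   0.016 -0.007] gap 0.041 grip 61.3 j6 -0.46
M about tool-perp -0.0010+-0.0084  about length -0.0091 F [-0.04  0.16 -3.08]
```

Emit:
jog_arm(gripper=[0,0,0,0,0,0,0,0], offset=[[-5.3,1.3,0],[-8.7,2.1,0],[-10.7,2.6,0],[-11.3,2.8,0],[-11.3,2.8,0],[-11.3,2.8,0],[-11.3,2.8,0],[-11.3,2.8,0]], twist=[0,0,0,0,0,0,0,0])

```text
clock: 5.45
tcp_pos: [0.349, -0.2584, 0.0662]
orientation: [0.0, 0.12, 0.993, 0.0]
wrist_force: [0.0, 0.2, -3.4]
finger_gap: 0.041
grip_force: 61.3
```

```bash
python3 -c "
from h import *
avg()"
```

```text
t 5.75 tcp [ 348.7 -258.2   66.3] yawx 166.2 F [-0.5   0.33 -3.17] M [ 0.052 -0.004  0.027] gap 0.041 grip 61.3 j6 -0.58
M about tool-perp -0.0033+-0.0064  about length -0.0091 F [-0.09  0.28 -2.9 ]
```

Emit:
jog_arm(gripper=[0,0,0,0,0,0,0,0], offset=[[5.3,-1.3,0],[8.7,-2.1,0],[10.7,-2.6,0],[11.3,-2.8,0],[11.3,-2.8,0],[11.3,-2.8,0],[11.3,-2.8,0],[11.3,-2.8,0]], twist=[0,0,0,0,0,0,0,0])

```text
clock: 6.75
tcp_pos: [0.4612, -0.2862, 0.0665]
orientation: [0.0, 0.12, 0.993, 0.0]
wrist_force: [-0.8, 0.0, -2.9]
finger_gap: 0.0409
grip_force: 61.4
```

```bash
python3 -c "
from h import *
avg()"
```

```text
t 7.05 tcp [ 461.6 -286.3   66.4] yawx 166.2 F [-0.11 -0.6  -2.85] M [-0.053  0.02  -0.033] gap 0.0408 grip 61.4 j6 -0.46
M about tool-perp -0.0014+-0.0096  about length 0.0146 F [-0.1  -0.02 -3.01]
```

p3 shows no torque shift after either shake, so it seems sound. I'll set it back down and move to p2.

Emit:
jog_arm(gripper=[0,0,0,0,0,0,0.75,0.75], offset=[[0,0,-1.5],[0,0,-2.8],[0,0,-3.5],[0,0,-3.8],[0,0,-4],[0,0,-4],[0,0,-4],[0,0,-4]], twist=[0,0,0,0,0,0,0,0])

```text
clock: 8.05
tcp_pos: [0.4623, -0.2869, 0.0268]
orientation: [0.001, 0.12, 0.993, -0.0]
wrist_force: [-0.3, -0.4, 0.2]
finger_gap: 0.064
grip_force: 0.0
```

Emit:
jog_arm(gripper=[0.9,0.9,1,1,1,1,1,1], offset=[[0,0,0],[0,0,2],[0,0,6],[0,0,11],[-0.5,5,14.5],[-1.5,11,14.5],[-2.3,17,14.5],[-3.1,23,14.5]], twist=[0,0,0,0,0,0,0,0])

```text
clock: 9.05
tcp_pos: [0.4305, -0.0547, 0.1716]
orientation: [0.001, 0.12, 0.993, 0.0]
wrist_force: [1.4, 0.2, -0.6]
finger_gap: 0.0859
grip_force: 0.0
```

Emit:
jog_arm(gripper=[1,1,1,1,1,1,1,1], offset=[[0,3,0],[0,4.2,0],[0,4.2,0],[0,4.2,0],[0,4.2,0],[0,4.2,0],[0,4.2,0],[0,4.2,0]], twist=[0,0,0,0,0,0,0,0])

```text
clock: 10.05
tcp_pos: [0.4306, -0.0144, 0.1713]
orientation: [-0.0, 0.12, 0.993, 0.0]
wrist_force: [1.3, 0.7, -0.3]
finger_gap: 0.0855
grip_force: 0.0
```

```bash
cat > w.py <<'E'
from h import *
import sys
s=st(); c=cam("wrist"); save(c,sys.argv[1]); P=pts(c)
m=(P[...,2]>.046)&(P[...,2]<.062); n,l,sta,ce=cv2.connectedComponentsWithStats(m.astype(np.uint8),connectivity=4)
for k in range(1,n):
    if sta[k,4]>800:
        q=P[l==k]; print(sta[k],ce[k],cv2.minAreaRect((q[:,:2]*1000).astype(np.float32)),np.median(q[:,2]))
E
python3 w.py w2.png
```

```text
t 10.05 tcp [430.6 -14.4 171.3] yawx 166.2 F [ 1.26  0.75 -0.25] M [-0.004  0.026 -0.002] gap 0.0855 grip 0.0 j6 0.02
[  389     0   200   132 11094] [475.4085091  53.6047413] ((334.72259521484375, 113.28974914550781), (42.73139190673828, 119.15544128417969), 26.92622947692871) 0.05422003665674474
[ 294  144   62  159 9056] [323.89399293 221.08900177] ((431.2257995605469, -15.681507110595703), (42.097023010253906, 122.41020965576172), 75.75920867919922) 0.05436039972676429
[   0  264   61  133 5801] [ 23.2284089  337.78813998] ((460.60833740234375, -285.52191162109375), (44.24654769897461, 123.83092498779297), 75.84693908691406) 0.054407732880049076
```

Emit:
jog_arm(gripper=[1,1,1,1,1,1,0.2,0.2], offset=[[0.1,-0.1,-4],[0.1,-0.1,-8],[0.1,-0.1,-11],[0.1,-0.1,-13],[0.1,-0.1,-14.3],[0.1,-0.1,-14.5],[0.1,-0.1,-14.5],[0.1,-0.1,-14.5]], twist=[0,0,0,0,0,0,0,0])

```text
clock: 11.1
tcp_pos: [0.4324, -0.0154, 0.0271]
orientation: [0.001, 0.12, 0.993, -0.0]
wrist_force: [0.6, 1.2, 0.1]
finger_gap: 0.0515
grip_force: 0.0
```

Emit:
jog_arm(gripper=[0,0,0,0,0,0,0,0], offset=[[0,0,0],[0,0,0],[0,0,0],[0,0,1],[0,0,3],[0,0,5],[0,0,6],[0,0,6]], twist=[0,0,0,0,0,0,0,0])

```text
clock: 12.1
tcp_pos: [0.4321, -0.0154, 0.0869]
orientation: [0.001, 0.12, 0.993, -0.0]
wrist_force: [-0.1, 0.8, -2.9]
finger_gap: 0.0407
grip_force: 61.1
```

```bash
python3 -c "
from h import *
avg()"
```

```text
t 12.4 tcp [431.1 -15.1  85.7] yawx 166.2 F [-0.67 -0.28 -2.93] M [-0.031 -0.017 -0.001] gap 0.0416 grip 61.1 j6 0.02
M about tool-perp -0.0032+-0.0109  about length 0.0154 F [-0.06 -0.02 -3.02]
```

Emit:
jog_arm(gripper=[0,0,0,0,0,0,0,0], offset=[[5.3,-1.3,0],[8.7,-2.1,0],[10.7,-2.6,0],[11.3,-2.8,0],[11.3,-2.8,0],[11.3,-2.8,0],[11.3,-2.8,0],[11.3,-2.8,0]], twist=[0,0,0,0,0,0,0,0])

```text
clock: 13.4
tcp_pos: [0.5443, -0.0431, 0.0865]
orientation: [0.0, 0.12, 0.993, 0.0]
wrist_force: [0.3, 0.6, -3.5]
finger_gap: 0.0412
grip_force: 61.3
```

```bash
python3 -c "
from h import *
avg()"
```

```text
t 13.7 tcp [544.6 -43.2  86.4] yawx 166.2 F [-1.49  0.21 -2.99] M [ 0.052 -0.022  0.009] gap 0.0408 grip 61.3 j6 0.01
M about tool-perp 0.0042+-0.0097  about length 0.0045 F [-0.52  0.22 -2.68]
```

Emit:
jog_arm(gripper=[0,0,0,0,0,0,0,0], offset=[[-5.3,1.3,0],[-8.7,2.1,0],[-10.7,2.6,0],[-11.3,2.8,0],[-11.3,2.8,0],[-11.3,2.8,0],[-11.3,2.8,0],[-11.3,2.8,0]], twist=[0,0,0,0,0,0,0,0])

```text
clock: 14.7
tcp_pos: [0.432, -0.0154, 0.0862]
orientation: [-0.0, 0.12, 0.993, 0.0]
wrist_force: [-0.2, -0.6, -2.9]
finger_gap: 0.0415
grip_force: 62.5
```

```bash
python3 -c "
from h import *
avg()"
```

```text
t 15.0 tcp [431.6 -15.3  86.3] yawx 166.2 F [-0.22 -0.85 -2.69] M [ 0.005 -0.011  0.008] gap 0.041 grip 62.5 j6 0.02
M about tool-perp 0.0055+-0.0110  about length 0.0084 F [-0.17 -0.3  -2.7 ]
```

p2 also looks sound. On to p1.

Emit:
jog_arm(gripper=[0,0,0,0,0,0,0,0.75], offset=[[0,0,-1.5],[0,0,-3.2],[0,0,-4.6],[0,0,-5.5],[0,0,-5.8],[0,0,-6],[0,0,-6],[0,0,-6]], twist=[0,0,0,0,0,0,0,0])

```text
clock: 16.0
tcp_pos: [0.4326, -0.0154, 0.0271]
orientation: [0.001, 0.12, 0.993, -0.0]
wrist_force: [0.3, 0.0, -0.0]
finger_gap: 0.0575
grip_force: 0.0
```

Emit:
jog_arm(gripper=[0.9,0.9,1,1,1,1,1,1], offset=[[0,0,0],[0,0,0],[0,0,3],[0,0,8],[0.2,4,12.5],[0.7,10,14.5],[1.1,16,14.5],[1.5,22,14.5]], twist=[0,0,0,0,6,12,18,24])

```text
clock: 17.0
tcp_pos: [0.4471, 0.2067, 0.1721]
orientation: [0.001, -0.091, 0.996, 0.0]
wrist_force: [1.0, -1.4, -0.6]
finger_gap: 0.0853
grip_force: 0.0
```

Emit:
jog_arm(gripper=[1,1,1,1,1,1,1,1], offset=[[0,3,0],[0,4,0],[0,4,0],[0,4,0],[0,4,0],[0,4,0],[0,4,0],[0,4,0]], twist=[0,0,0,0,0,0,0,0])

```text
clock: 18.0
tcp_pos: [0.4467, 0.2446, 0.1713]
orientation: [0.0, -0.089, 0.996, 0.0]
wrist_force: [0.4, -0.4, -0.2]
finger_gap: 0.0853
grip_force: 0.0
```

```bash
python3 w.py w3.png
```

```text
t 18.0 tcp [446.7 244.6 171.3] yawx 10.2 F [ 0.42 -0.39 -0.21] M [ 0.005  0.02  -0.015] gap 0.0853 grip 0.0 j6 0.16
[   48     0   212    90 12182] [144.75012313  33.93991134] ((334.3751220703125, 114.91712951660156), (43.096893310546875, 123.47623443603516), 26.715768814086914) 0.054316550610717135
[ 445    0  119   53 3306] [511.81034483  17.82940109] ((295.993408203125, 328.63482666015625), (28.360214233398438, 69.83833312988281), 9.033032417297363) 0.05391212296461945
[ 294  145   61  159 9055] [323.66703479 222.13031474] ((448.40460205078125, 243.73272705078125), (122.5854721069336, 42.21656799316406), 10.150412559509277) 0.05432865270062526
[ 322  370  122   66 1270] [377.00314961 388.38346457] ((592.588134765625, 313.2980041503906), (43.29130554199219, 116.0297622680664), 43.93571472167969) 0.05833941223690706
```

Emit:
jog_arm(gripper=[1,1,1,1,1,1,0.2,0.2], offset=[[0.15,-0.1,-4],[0.15,-0.1,-8],[0.15,-0.1,-11],[0.15,-0.1,-13],[0.15,-0.1,-14.3],[0.15,-0.1,-14.5],[0.15,-0.1,-14.5],[0.15,-0.1,-14.5]], twist=[0,0,0,0,0,0,0,0])

```text
clock: 19.05
tcp_pos: [0.4489, 0.244, 0.0272]
orientation: [0.001, -0.089, 0.996, 0.0]
wrist_force: [-0.1, 0.7, 0.3]
finger_gap: 0.0519
grip_force: 0.0
```

Emit:
jog_arm(gripper=[0,0,0,0,0,0,0,0], offset=[[0,0,0],[0,0,0],[0,0,0],[0,0,1],[0,0,3],[0,0,5],[0,0,6],[0,0,6]], twist=[0,0,0,0,0,0,0,0])

```text
clock: 20.05
tcp_pos: [0.4485, 0.2438, 0.0868]
orientation: [0.001, -0.089, 0.996, 0.0]
wrist_force: [0.2, 0.5, -3.0]
finger_gap: 0.0409
grip_force: 61.2
```

```bash
python3 -c "
from h import *
avg()"
```

```text
t 20.35 tcp [447.6 243.5  85.6] yawx 10.2 F [-0.25 -0.44 -2.99] M [ 0.035  0.018 -0.004] gap 0.0407 grip 61.2 j6 0.16
M about tool-perp -0.0253+-0.0095  about length -0.0143 F [-0.25  0.02 -3.1 ]
```

Emit:
jog_arm(gripper=[0,0,0,0,0,0,0,0], offset=[[-5.3,-1,0],[-8.7,-1.6,0],[-10.7,-1.9,0],[-11.3,-2,0],[-11.3,-2,0],[-11.3,-2,0],[-11.3,-2,0],[-11.3,-2,0]], twist=[0,0,0,0,0,0,0,0])

```text
clock: 21.35
tcp_pos: [0.3356, 0.2238, 0.0862]
orientation: [-0.0, -0.089, 0.996, 0.0]
wrist_force: [-0.7, 0.2, -2.2]
finger_gap: 0.0411
grip_force: 62.3
```

```bash
python3 -c "
from h import *
avg()"
```

```text
t 21.65 tcp [335.2 223.7  86.3] yawx 10.2 F [ 0.79 -0.15 -2.91] M [ 0.012 -0.036 -0.017] gap 0.0411 grip 62.3 j6 0.21
M about tool-perp 0.0193+-0.0138  about length -0.0050 F [-0.23  0.41 -2.79]
```

Emit:
jog_arm(gripper=[0,0,0,0,0,0,0,0], offset=[[5.3,1,0],[8.7,1.6,0],[10.7,1.9,0],[11.3,2,0],[11.3,2,0],[11.3,2,0],[11.3,2,0],[11.3,2,0]], twist=[0,0,0,0,0,0,0,0])

```text
clock: 22.65
tcp_pos: [0.4477, 0.2438, 0.0864]
orientation: [-0.0, -0.089, 0.996, 0.0]
wrist_force: [0.5, 0.2, -3.0]
finger_gap: 0.041
grip_force: 62.3
```

```bash
python3 -c "
from h import *
avg()"
```

```text
t 22.95 tcp [448.1 243.7  86.3] yawx 10.2 F [ 0.87 -0.08 -2.8 ] M [ 0.033 -0.001 -0.029] gap 0.0411 grip 62.3 j6 0.16
M about tool-perp -0.0021+-0.0082  about length 0.0263 F [ 0.11 -0.11 -2.81]
```

The readings are ambiguous, so the shake was too mild. I'll use a firmer run and reversal that drives the weight to one end.

Emit:
jog_arm(gripper=[0,0,0,0,0,0,0,0], offset=[[0,0,3],[-6,-1,3],[-12,-2.1,3],[-6,-1,3],[-1.5,-0.3,3],[1.5,0.3,3],[3,0.5,3],[3,0.5,3]], twist=[0,0,0,0,0,0,0,0], squeeze=80)

```text
clock: 23.95
tcp_pos: [0.4783, 0.2486, 0.116]
orientation: [-0.0, -0.089, 0.996, -0.0]
wrist_force: [-1.4, 0.7, -2.9]
finger_gap: 0.0406
grip_force: 84.4
```

```bash
python3 -c "
from h import *
avg(10)"
```

```text
t 24.45 tcp [477.9 248.8 116.5] yawx 10.3 F [-0.34 -0.44 -2.4 ] M [ 0.018 -0.002 -0.014] gap 0.0405 grip 84.4 j6 0.15
M about tool-perp -0.0048+-0.0074  about length -0.0211 F [-0.16  0.09 -2.75]
```

Emit:
jog_arm(gripper=[0,0,0,0,0,0,0,0], offset=[[-1.5,-0.3,0],[-4,-0.7,0],[-6,-1,0],[-6,-1,0],[0,0,0],[6,1,0],[0,0,0],[-4.5,-0.7,0]], twist=[0,0,0,0,0,0,0,0])

```text
clock: 25.45
tcp_pos: [0.4328, 0.2414, 0.1131]
orientation: [-0.003, -0.089, 0.996, -0.001]
wrist_force: [-1.0, 0.2, -2.7]
finger_gap: 0.0403
grip_force: 84.7
```

Emit:
jog_arm(gripper=[0,0,0,0,0,0,0,0], offset=[[-3,-0.5,0],[-4.5,-0.8,0],[-4.5,-0.8,0],[-4.5,-0.8,0],[-4.5,-0.8,0],[-4.5,-0.8,0],[-4.5,-0.8,0],[-4.5,-0.8,0]], twist=[0,0,0,0,0,0,0,0])

```text
clock: 26.45
tcp_pos: [0.3882, 0.2337, 0.1162]
orientation: [-0.0, -0.089, 0.996, 0.0]
wrist_force: [0.0, 0.4, -2.0]
finger_gap: 0.0409
grip_force: 84.6
```

```bash
python3 -c "
from h import *
avg(10)"
```

```text
t 26.95 tcp [388.1 233.7 116.3] yawx 10.2 F [-0.43  0.37 -2.59] M [0.013 0.027 0.023] gap 0.0408 grip 84.6 j6 0.19
M about tool-perp -0.0091+-0.0102  about length -0.0065 F [-0.13  0.29 -2.52]
```

p1 is sound after the firm shake too. I'll return it and repeat the firm shake on p2, then p3.

Emit:
jog_arm(gripper=[0,0,0,0,0,0,0,0], offset=[[1.5,0.2,-0.5],[3.5,0.6,-2],[5,0.8,-4],[6,1,-6],[6,1,-7.5],[6,1,-8.5],[6,1,-8.9],[6,1,-9]], twist=[0,0,0,0,0,0,0,0])

```text
clock: 27.95
tcp_pos: [0.4472, 0.2435, 0.0274]
orientation: [-0.0, -0.089, 0.996, -0.0]
wrist_force: [-6.2, -2.2, 12.2]
finger_gap: 0.0408
grip_force: 86.3
```

Emit:
jog_arm(gripper=[0.6,0.9,0.9,1,1,1,1,1], offset=[[0,0,0],[0,0,0],[0,0,0],[0,0,3],[0,0,7],[-0.4,-6,8],[-0.8,-12,8],[-1.2,-18,8]], twist=[0,0,0,0,0,-8,-16,-24])

```text
clock: 28.95
tcp_pos: [0.4364, 0.0623, 0.1068]
orientation: [0.001, 0.121, 0.993, 0.0]
wrist_force: [0.7, -1.0, 1.1]
finger_gap: 0.0851
grip_force: 0.0
```

```bash
python3 -c "
from h import *
st()"
```

```text
t 28.95 tcp [436.4  62.3 106.8] yawx 166.0 F [ 0.7  -0.96  1.13] M [-0.071 -0.029  0.043] gap 0.0851 grip 0.0 j6 0.2
```

Emit:
jog_arm(gripper=[1,1,1,1,1,1,1,0.2], offset=[[-0.2,-4,0],[-0.4,-7.8,0],[-0.4,-7.8,0],[-0.4,-7.8,-2.5],[-0.4,-7.8,-5.5],[-0.4,-7.8,-7.6],[-0.4,-7.8,-8],[-0.4,-7.8,-8]], twist=[0,0,0,0,0,0,0,0], squeeze=80)

```text
clock: 29.95
tcp_pos: [0.4323, -0.0137, 0.0266]
orientation: [-0.0, 0.119, 0.993, 0.0]
wrist_force: [0.6, 0.1, 0.0]
finger_gap: 0.0701
grip_force: 0.0
```

Emit:
jog_arm(gripper=[0,0,0,0,0,0,0,0], offset=[[0,0,0],[0,0,0],[0,0,0],[0,0,0],[0,0,1],[0,0,4],[0,0,7],[0,0,8]], twist=[0,0,0,0,0,0,0,0])

```text
clock: 30.95
tcp_pos: [0.4333, -0.0145, 0.1083]
orientation: [0.002, 0.12, 0.993, -0.0]
wrist_force: [0.2, -0.1, -3.0]
finger_gap: 0.0404
grip_force: 81.6
```

Emit:
jog_arm(gripper=[0,0,0,0,0,0,0,0], offset=[[0,0,0],[5.8,-1.4,0],[11.6,-2.8,0],[5.8,-1.4,0],[1.5,-0.4,0],[-1.5,0.4,0],[-3,0.7,0],[-3,0.7,0]], twist=[0,0,0,0,0,0,0,0])

```text
clock: 31.95
tcp_pos: [0.4015, -0.0071, 0.1059]
orientation: [-0.0, 0.12, 0.993, 0.0]
wrist_force: [-0.3, -0.5, -2.1]
finger_gap: 0.0404
grip_force: 82.6
```

```bash
python3 -c "
from h import *
avg(12)"
```

```text
t 32.55 tcp [402.2  -7.3 106.3] yawx 166.2 F [-0.41 -0.28 -2.42] M [0.    0.001 0.024] gap 0.0404 grip 82.6 j6 0.02
M about tool-perp 0.0093+-0.0067  about length 0.0036 F [-0.06 -0.27 -2.73]
```

Emit:
jog_arm(gripper=[0,0,0,0,0,0,0,0.5], offset=[[1.5,-0.4,-2],[3,-0.7,-4],[3,-0.7,-6],[3,-0.7,-7.3],[3,-0.7,-7.8],[3,-0.7,-8],[3,-0.7,-8],[3,-0.7,-8]], twist=[0,0,0,0,0,0,0,0])

```text
clock: 33.55
tcp_pos: [0.433, -0.0144, 0.0273]
orientation: [0.001, 0.12, 0.993, -0.0]
wrist_force: [0.2, 0.1, -0.1]
finger_gap: 0.0433
grip_force: 0.0
```

Emit:
jog_arm(gripper=[0.9,0.9,1,1,1,1,1,1], offset=[[0,0,0],[0,0,0],[0,0,4],[0,0,9],[0.5,-5,11],[1.2,-11,11],[1.8,-17,11],[2.5,-23,11]], twist=[0,0,0,0,0,0,0,0])

```text
clock: 34.55
tcp_pos: [0.4573, -0.2463, 0.1366]
orientation: [0.0, 0.12, 0.993, -0.0]
wrist_force: [0.3, 0.0, 0.2]
finger_gap: 0.0854
grip_force: 0.0
```

```bash
python3 -c "
from h import *
st()"
```

```text
t 34.55 tcp [ 457.3 -246.3  136.6] yawx 166.2 F [0.26 0.02 0.17] M [ 0.043 -0.103  0.005] gap 0.0854 grip 0.0 j6 -0.41
```

Emit:
jog_arm(gripper=[1,1,1,1,1,1,1,0.2], offset=[[0.3,-3,0],[0.45,-4.2,0],[0.45,-4.2,-3],[0.45,-4.2,-6],[0.45,-4.2,-9],[0.45,-4.2,-10.7],[0.45,-4.2,-11],[0.45,-4.2,-11]], twist=[0,0,0,0,0,0,0,0])

```text
clock: 35.55
tcp_pos: [0.4619, -0.2857, 0.0267]
orientation: [0.0, 0.119, 0.993, 0.0]
wrist_force: [0.7, -0.2, -0.9]
finger_gap: 0.0697
grip_force: 0.0
```

Emit:
jog_arm(gripper=[0,0,0,0,0,0,0,0], offset=[[0,0,0],[0,0,0],[0,0,0],[0,0,0],[0,0,1],[0,0,4],[0,0,7],[0,0,8]], twist=[0,0,0,0,0,0,0,0])

```text
clock: 36.55
tcp_pos: [0.4623, -0.287, 0.1082]
orientation: [0.001, 0.12, 0.993, -0.001]
wrist_force: [0.7, -0.4, -3.5]
finger_gap: 0.041
grip_force: 81.8
```

Emit:
jog_arm(gripper=[0,0,0,0,0,0,0,0], offset=[[0,0,0],[5.8,-1.4,0],[11.6,-2.8,0],[5.8,-1.4,0],[1.5,-0.4,0],[-1.5,0.4,0],[-3,0.7,0],[-3,0.7,0]], twist=[0,0,0,0,0,0,0,0])

```text
clock: 37.55
tcp_pos: [0.431, -0.279, 0.1059]
orientation: [-0.0, 0.12, 0.993, 0.0]
wrist_force: [1.2, -0.5, -2.3]
finger_gap: 0.0405
grip_force: 82.3
```

```bash
python3 -c "
from h import *
avg(12)"
```

```text
t 38.15 tcp [ 431.8 -279.3  106.3] yawx 166.3 F [-0.63 -0.17 -3.3 ] M [-0.009 -0.011  0.037] gap 0.0409 grip 82.3 j6 -0.49
M about tool-perp 0.0272+-0.0064  about length 0.0076 F [ 0.13 -0.22 -3.02]
```

Emit:
jog_arm(gripper=[0,0,0,0,0,0,0,0], offset=[[0,0,0],[-5.5,1.4,0],[-11,2.7,0],[-5.2,1.3,0],[-0.5,0.1,0],[3,-0.7,0],[5,-1.2,0],[6,-1.4,0]], twist=[0,0,0,0,0,0,0,0])

```text
clock: 39.15
tcp_pos: [0.4926, -0.2935, 0.1061]
orientation: [0.0, 0.12, 0.993, 0.0]
wrist_force: [0.2, 0.0, -2.9]
finger_gap: 0.0405
grip_force: 82.9
```

```bash
python3 -c "
from h import *
avg(16)"
```

```text
t 39.95 tcp [ 491.6 -293.3  106.4] yawx 166.2 F [ 0.37  0.52 -3.06] M [-0.054  0.073 -0.005] gap 0.0405 grip 82.9 j6 -0.44
M about tool-perp -0.0175+-0.0129  about length 0.0060 F [ 0.11 -0.1  -3.07]
```

```bash
cat > t.py <<'E'
from h import *
def tq(n=6):
    L=[]
    for _ in range(n):
        env.read_camera("wrist"); s=env.get_state(); L.append(np.r_[s["tau"],s["ft_torque"]])
    L=np.array(L); print("tau",L.mean(0).round(4),"\nstd",L.std(0).round(4)); print("t",s["clock"],"j",np.round(s["joint_pos"],3),"gap",s["finger_gap"])
    return L
if __name__=="__main__": print(tq(5).round(3).tolist())
E
python3 t.py
```

```text
tau [-1.08000e-02 -5.08174e+01  2.86615e+01 -2.52000e-02  1.35000e-02
 -1.00000e-04  1.22000e-02  1.98000e-02  1.00000e-04] 
std [0.0031 0.0064 0.0022 0.0005 0.0002 0.     0.0212 0.0198 0.0111]
t 40.2 j [-0.678  0.374 -0.181  1.015  0.    -0.438] gap 0.04076954067975649
[[-0.015, -50.825, 28.658, -0.024, 0.013, -0.0, 0.046, 0.039, -0.01], [-0.013, -50.822, 28.661, -0.025, 0.013, -0.0, -0.006, 0.007, 0.006], [-0.011, -50.818, 28.662, -0.025, 0.013, -0.0, -0.012, -0.006, -0.009], [-0.008, -50.813, 28.663, -0.026, 0.014, -0.0, 0.023, 0.013, -0.005], [-0.006, -50.808, 28.664, -0.026, 0.014, -0.0, 0.01, 0.047, 0.019]]
```

Joint torque 4 is far quieter than the force sensor, so I'll use it. I'll shake the other way, return to the same pose and compare.

Emit:
jog_arm(gripper=[0,0,0,0,0,0,0,0], offset=[[-1.5,0.4,0],[-4,1,0],[-6,1.4,0],[-7,1.7,0],[-1.2,0.3,0],[4.6,-1.1,0],[-1.2,0.3,0],[-6,1.4,0]], twist=[0,0,0,0,0,0,0,0])

```text
clock: 41.2
tcp_pos: [0.4317, -0.2793, 0.1035]
orientation: [-0.002, 0.119, 0.993, 0.001]
wrist_force: [-0.0, -0.4, -1.6]
finger_gap: 0.0408
grip_force: 83.1
```

Emit:
jog_arm(gripper=[0,0,0,0,0,0,0,0], offset=[[-3,0.7,0],[-4,1,0],[-3,0.7,0],[0,0,0],[3,-0.7,0],[5,-1.2,0],[6,-1.4,0],[6,-1.4,0]], twist=[0,0,0,0,0,0,0,0])

```text
clock: 42.2
tcp_pos: [0.4929, -0.2935, 0.1061]
orientation: [0.0, 0.119, 0.993, -0.0]
wrist_force: [-0.5, -0.1, -3.1]
finger_gap: 0.0404
grip_force: 83.1
```

```bash
python3 t.py|head -5
```

```text
tau [ 1.37900e-01 -5.04631e+01  2.89171e+01 -5.88000e-02  1.00000e-03
  2.60000e-03  3.00000e-04 -2.23000e-02 -1.06000e-02] 
std [0.0322 0.0189 0.2167 0.0635 0.0055 0.004  0.0216 0.0191 0.0398]
t 42.45 j [-0.679  0.374 -0.182  1.015  0.    -0.438] gap 0.040784025042234724
[[0.185, -50.489, 29.26, -0.166, 0.011, 0.01, 0.009, 0.001, -0.015], [0.159, -50.459, 29.054, -0.092, 0.001, 0.003, -0.03, -0.003, 0.012], [0.136, -50.439, 28.866, -0.035, -0.003, 0.0, -0.017, -0.026, 0.042], [0.117, -50.448, 28.743, -0.01, -0.001, -0.0, 0.007, -0.034, -0.079], [0.092, -50.48, 28.661, 0.009, -0.003, -0.0, 0.032, -0.05, -0.012]]
```

```bash
sed -i 's/tq(5)/tq(8)/' t.py; python3 t.py
```

```text
tau [ 1.49000e-02 -5.06667e+01  2.85905e+01  2.46000e-02 -7.70000e-03
 -1.00000e-04 -7.60000e-03 -1.19000e-02  1.95000e-02] 
std [0.0275 0.0804 0.0114 0.002  0.0015 0.0001 0.0456 0.0398 0.0295]
t 42.85 j [-0.678  0.374 -0.181  1.015  0.    -0.438] gap 0.040488881526207894
[[0.067, -50.526, 28.611, 0.02, -0.005, -0.0, 0.005, 0.011, -0.01], [0.045, -50.575, 28.586, 0.025, -0.006, -0.0, -0.036, -0.017, 0.059], [0.027, -50.623, 28.577, 0.026, -0.007, -0.0, -0.005, -0.025, 0.05], [0.012, -50.666, 28.578, 0.026, -0.008, -0.0, 0.019, -0.092, 0.012], [0.001, -50.702, 28.583, 0.026, -0.008, -0.0, -0.024, -0.019, -0.025], [-0.007, -50.73, 28.59, 0.025, -0.009, -0.0, 0.009, 0.062, -0.004], [-0.012, -50.75, 28.597, 0.025, -0.009, -0.0, 0.071, -0.016, 0.02], [-0.015, -50.763, 28.603, 0.024, -0.009, -0.0, -0.098, -0.0, 0.053]]
```

With the pose identical, tau4 moved from −0.025 to +0.025, so p3's weight is the loose one. Next I'll carry it beside the cradle and look at both in one picture.

Emit:
jog_arm(gripper=[0,0,0,0,0,0,0,0], offset=[[0.4,1.5,1],[1.1,4.3,2],[2,8,2],[3,12,2],[4,16,2],[5,19.8,2],[5.9,22.8,2],[6.3,24.3,2]], twist=[-9,-19,-29,-39,-49,-59,-69,-79])

```text
clock: 43.85
tcp_pos: [0.555, -0.0485, 0.1264]
orientation: [0.0, 0.725, 0.689, 0.0]
wrist_force: [0.4, -1.4, -3.3]
finger_gap: 0.0406
grip_force: 83.1
```

Emit:
jog_arm(gripper=[0,0,0,0,0,0,0,0], offset=[[0,0,0],[0,0,0],[0,0,0],[0,0,0],[0,0,0],[0,0,0],[0,0,0],[0,0,0]], twist=[0,0,0,0,0,0,0,0])

```text
clock: 44.85
tcp_pos: [0.5547, -0.0502, 0.1263]
orientation: [0.0, 0.724, 0.69, 0.0]
wrist_force: [0.2, -0.5, -2.7]
finger_gap: 0.0406
grip_force: 83.1
```

```bash
python3 - <<'E'
from h import *
st(); c=cam("wrist"); save(c,"w4.png"); np.savez("w4.npz",P=pts(c),I=c["image"])
E
```

```text
t 44.85 tcp [554.7 -50.2 126.3] yawx 87.2 F [ 0.22 -0.53 -2.69] M [-0.017  0.044  0.007] gap 0.0406 grip 83.1 j6 1.38
```

View pics/w4.png

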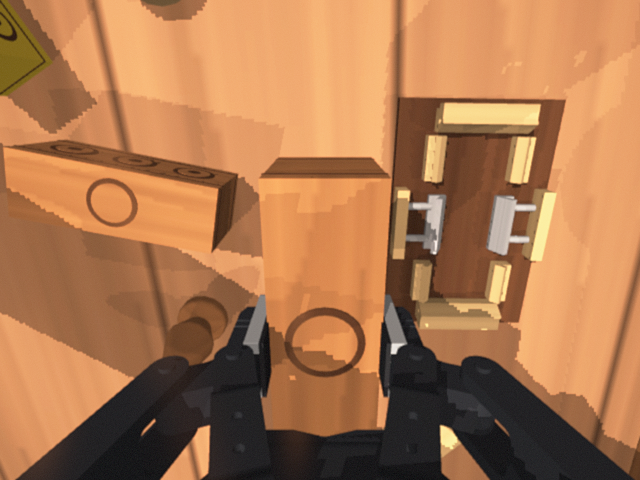

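The picture shows the held plinth with its top face spanning u 262–390 from v 176 down and its ring at (326,342). The cradle is at u 390–565, v 97–328. Its end walls are at (488,118) and (457,315), and the grey cheeks are at (435,224) and (502,224).

```bash
cat > c.py <<'E'
from h import *
d=np.load("w4.npz"); P,I=d["P"]*1000,d["I"]
hsv=cv2.cvtColor(I,cv2.COLOR_RGB2HSV)
roi=np.zeros(I.shape[:2],bool); roi[90:335,388:570]=1
z=P[...,2]
# pale pieces, top faces
m=roi&(z>17)&(z<40)&(hsv[...,2]>120)
n,l,s,ce=cv2.connectedComponentsWithStats(cv2.morphologyEx(m.astype(np.uint8),cv2.MORPH_OPEN,np.ones((3,3),np.uint8)))
for k in range(1,n):
    if s[k,4]>60:
        q=P[l==k]; t=q[q[:,2]>np.percentile(q[:,2],70)-2.5]
        r=cv2.minAreaRect(t[:,:2].astype(np.float32)); print(ce[k].round(),s[k,4],"rect",np.round(r[0],1),np.round(r[1],1),round(r[2],1),"z",t[:,2].mean().round(1),"hsv",hsv[l==k].mean(0).round())
# base outline
b=roi&(z>3)&(z<40); q=P[b]; r=cv2.minAreaRect(q[:,:2].astype(np.float32)); print("base",r)
q2=P[roi&(z>5)&(z<11)]; print("dark z",np.median(q2[:,2]),cv2.minAreaRect(q2[:,:2].astype(np.float32)))
# plinth top
t=(z>148)&(z<160); t[:,:258]=0; t[:,394:]=0; q=P[t]; print("plinth z",np.median(q[:,2]))
far=[P[v-3:v+1,u][np.argmin(abs(P[v-3:v+1,u,2]-154))] for u in range(275,380,5) for v in [max(np.where(t[:,u])[0].min()+1,3)]]
far=np.array(far); print("far edge y",far[:,1].mean(),far[:,0].mean(),np.polyfit(far[:,0],far[:,1],1))
for v in range(190,300,30):
    u=np.where(t[v])[0]; print(v,P[v,u.min()].round(1),P[v,u.max()].round(1))
E
python3 c.py
```

```text
[489. 117.] 2686 rect [662.6  23.3] [15.  61.2] 86.5 z 24.6 hsv [ 19. 115. 220.]
[438. 159.] 438 rect [632.7  -3. ] [30.1  6.8] 87.0 z 19.9 hsv [ 17. 124. 224.]
[522. 160.] 468 rect [688.4  -6.5] [29.9  7.6] 86.4 z 19.9 hsv [ 20. 112. 244.]
[400. 224.] 811 rect [607.9 -47.3] [49.8  8.6] 86.8 z 21.3 hsv [ 16. 125. 189.]
[541. 225.] 1015 rect [707.6 -53.5] [50.3  9.8] 86.0 z 21.2 hsv [ 23. 100. 233.]
[437. 224.] 391 rect [633.1 -49. ] [40.   5.5] 86.6 z 22.8 hsv [ 12.  27. 188.]
[505. 226.] 717 rect [682.2 -52.1] [40.3  7.2] 86.2 z 22.4 hsv [ 12.  29. 197.]
[424. 283.] 316 rect [627.1 -94.7] [30.4  6.5] 87.0 z 19.9 hsv [ 16. 127. 173.]
[498. 283.] 372 rect [682.6 -97.8] [30.1  7.9] 86.5 z 19.7 hsv [ 20. 111. 245.]
[459. 317.] 1964 rect [ 653.2 -124.5] [16.7 60.1] 86.6 z 24.5 hsv [ 16. 125. 191.]
base ((658.0286865234375, -50.95166778564453), (170.72314453125, 111.0096206665039), 86.4498062133789)
dark z 8.378387181169094 ((658.0286865234375, -50.95166778564453), (170.72314453125, 111.0096206665039), 86.4498062133789)
plinth z 152.95861723797103
far edge y 12.235698383102688 557.3781748858624 [-0.04610813 37.93536095]
190 [536.3   9.6 153.2] [577.9   7.5 152.9]
220 [ 5.359e+02 -4.000e-01  1.531e+02] [577.4  -2.5 152.5]
250 [535.7 -10.4 154.4] [576.7 -12.8 153.2]
280 [534.7 -22.  153.1] [576.5 -24.  153.1]
```

The cradle is at (657.9,-50.7) with its axis at 86.45°, and the held plinth's centre is at about (554.3,-49.3) at 87.2°. I'll move over it.

Emit:
jog_arm(gripper=[0,0,0,0,0,0,0,0], offset=[[2,0,0],[5,-0.1,0],[8,-0.1,0],[10,-0.15,0],[10.35,-0.15,0],[10.35,-0.15,-1],[10.35,-0.15,-2.5],[10.35,-0.15,-3]], twist=[0,-0.4,-0.8,-0.8,-0.8,-0.8,-0.8,-0.8])

```text
clock: 45.9
tcp_pos: [0.6562, -0.0515, 0.0943]
orientation: [-0.001, 0.729, 0.685, -0.001]
wrist_force: [0.1, -0.0, -3.2]
finger_gap: 0.0403
grip_force: 83.1
```

Emit:
jog_arm(gripper=[0,0,0,0,0,0,0,0], offset=[[0,0,-0.6],[0,0,-1.4],[0,0,-2.2],[0,0,-3],[0,0,-3.6],[0,0,-3.9],[0,0,-4],[0,0,-4]], twist=[0,0,0,0,0,0,0,0])

```text
clock: 46.9
tcp_pos: [0.6583, -0.0518, 0.0565]
orientation: [0.0, 0.729, 0.685, 0.0]
wrist_force: [-0.2, 0.9, -1.8]
finger_gap: 0.0403
grip_force: 83.1
```

```bash
python3 - <<'E'
from h import *
st(); c=cam("wrist"); save(c,"w5.png"); st()
E
```

```text
t 46.9 tcp [658.3 -51.8  56.5] yawx 86.4 F [-0.21  0.94 -1.8 ] M [-0.023  0.012  0.025] gap 0.0403 grip 83.1 j6 1.43
t 46.95 tcp [658.4 -51.8  56.6] yawx 86.4 F [-0.53 -0.72 -2.17] M [-0.022 -0.031  0.05 ] gap 0.0407 grip 83.1 j6 1.43
```

View pics/w5.png

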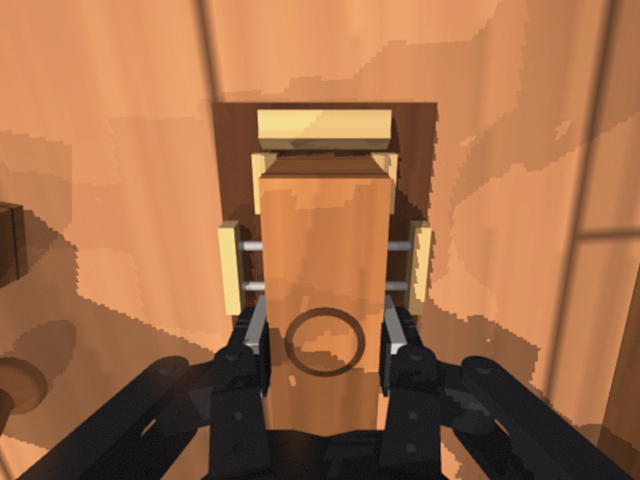

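The plinth is laterally centred: u 262–390 against the post backs at 219–431. The far end wall at (325,130) is clear of its end. Now the slow press.

Emit:
jog_arm(gripper=[0,0,0,0,0,0,0,0], offset=[[0,0,-0.12],[0,0,-0.25],[0,0,-0.37],[0,0,-0.5],[0,0,-0.62],[0,0,-0.75],[0,0,-0.87],[0,0,-1]], twist=[0,0,0,0,0,0,0,0])

```text
clock: 47.95
tcp_pos: [0.6581, -0.0518, 0.0462]
orientation: [0.0, 0.729, 0.685, 0.0]
wrist_force: [1.1, -0.2, -2.1]
finger_gap: 0.0406
grip_force: 83.1
```

Emit:
jog_arm(gripper=[0,0,0,0,0,0,0,0], offset=[[0,0,-0.12],[0,0,-0.25],[0,0,-0.37],[0,0,-0.5],[0,0,-0.6],[0,0,-0.7],[0,0,-0.8],[0,0,-0.9]], twist=[0,0,0,0,0,0,0,0])

```text
clock: 48.95
tcp_pos: [0.6583, -0.0519, 0.0373]
orientation: [0.0, 0.729, 0.685, 0.0]
wrist_force: [0.5, -0.5, 0.9]
finger_gap: 0.0402
grip_force: 83.2
```

Emit:
jog_arm(gripper=[0,0,0,0,0,0,0,0], offset=[[0,0,-0.05],[0,0,-0.1],[0,0,-0.14],[0,0,-0.18],[0,0,-0.21],[0,0,-0.24],[0,0,-0.26],[0,0,-0.28]], twist=[0,0,0,0,0,0,0,0])

```text
clock: 49.95
tcp_pos: [0.6581, -0.0517, 0.0357]
orientation: [0.0, 0.729, 0.685, 0.0]
wrist_force: [-2.4, 1.0, 9.1]
finger_gap: 0.0405
grip_force: 84.6
```

Emit:
jog_arm(gripper=[0,0,0,0,0,0,0,0], offset=[[0,0,0],[0,0,0],[0,0,0],[0,0,0],[0,0,-0.02],[0,0,-0.02],[0,0,-0.02],[0,0,-0.02]], twist=[0,0,0,0,0,0,0,0])

```text
clock: 50.95
tcp_pos: [0.658, -0.0517, 0.0357]
orientation: [0.0, 0.729, 0.685, 0.0]
wrist_force: [-3.2, -0.1, 8.8]
finger_gap: 0.0406
grip_force: 84.7
```

```bash
python3 - <<'E'
from h import *
st(); c=cam("wrist"); P=pts(c)*1000; st()
for v in (190,220,250,280): print(v,[P[v-4:v+5,u-4:u+5,2].mean().round(2) for u in (280,305,326,350,372)])
t=cam("top"); Q=pts(t)*1000; m=(Q[...,2]>55)&(Q[...,2]<70); print("x")
E
```

```text
t 50.95 tcp [658.  -51.7  35.7] yawx 86.4 F [-3.22 -0.06  8.82] M [-0.026  0.961 -0.011] gap 0.0406 grip 84.7 j6 1.43
t 51.0 tcp [658.1 -51.8  35.7] yawx 86.4 F [-3.28  0.66  8.62] M [ 0.038  0.984 -0.021] gap 0.0409 grip 84.7 j6 1.43
190 [np.float64(63.66), np.float64(63.62), np.float64(63.59), np.float64(62.22), np.float64(63.75)]
220 [np.float64(63.53), np.float64(63.68), np.float64(63.74), np.float64(62.23), np.float64(62.27)]
250 [np.float64(62.14), np.float64(62.2), np.float64(62.2), np.float64(62.25), np.float64(62.25)]
280 [np.float64(62.18), np.float64(63.65), np.float64(62.15), np.float64(65.01), np.float64(62.3)]
x
```

Emit:
jog_arm(gripper=[0,0,0,0,0,0,0,0], offset=[[0,0,-0.02],[0,0,-0.04],[0,0,-0.05],[0,0,-0.05],[0,0,-0.05],[0,0,-0.05],[0,0,-0.05],[0,0,-0.05]], twist=[0,0,0,0,0,0,0,0])

```text
clock: 52.05
tcp_pos: [0.6581, -0.0517, 0.0357]
orientation: [0.0, 0.729, 0.685, 0.0]
wrist_force: [-4.9, 0.7, 11.0]
finger_gap: 0.0406
grip_force: 85.0
```

The extra command raised the force but z stayed put, so the plinth is on the hard floor. Unload, release and withdraw.

Emit:
jog_arm(gripper=[0,0,0.6,0.6,0.6,0.6,0.6,0.6], offset=[[0,0,0.06],[0,0,0.12],[0,0,0.12],[0,0,0.12],[0,0,0.12],[0,0,0.5],[0,0,1.5],[0,0,3]], twist=[0,0,0,0,0,0,0,0])

```text
clock: 53.05
tcp_pos: [0.658, -0.0517, 0.0645]
orientation: [-0.0, 0.729, 0.685, -0.0]
wrist_force: [0.7, 0.2, 0.5]
finger_gap: 0.0514
grip_force: 0.0
```

Emit:
jog_arm(gripper=[0.6,0.6,0.6,0.6,0.6,0.6,0.6,0.6], offset=[[0,0,3],[0,0,8],[-4,0,12],[-9,0,15],[-12,0,15],[-12,0,15],[-12,0,15],[-12,0,15]], twist=[0,0,0,0,0,0,0,0])

```text
clock: 54.05
tcp_pos: [0.539, -0.0519, 0.2138]
orientation: [0.0, 0.729, 0.685, 0.0]
wrist_force: [-0.2, 0.2, -0.0]
finger_gap: 0.0514
grip_force: 0.0
```

```bash
python3 - <<'E'
from h import *
st(); c=cam("wrist"); save(c,"w6.png"); P=pts(c)*1000
m=(P[...,2]>50)&(P[...,2]<72); n,l,s,ce=cv2.connectedComponentsWithStats(m.astype(np.uint8),connectivity=4)
for k in range(1,n):
    if s[k,4]>800:
        q=P[l==k]; A=np.c_[q[:,:2]-q[:,:2].mean(0),np.ones(len(q))]
        r=cv2.minAreaRect(q[:,:2].astype(np.float32))
        print(ce[k].round(),s[k,4],np.round(r[0],1),np.round(r[1],1),round(r[2],1),"plane",np.linalg.lstsq(A,q[:,2],rcond=None)[0].round(4))
print("base z",[np.median(P[...,2][(P[...,2]>5)&(P[...,2]<12)])])
E
```

```text
t 54.05 tcp [539.  -51.9 213.8] yawx 86.4 F [-0.16  0.21 -0.01] M [-0.027  0.031  0.048] gap 0.0514 grip 0.0 j6 1.39
[51. 43.] 5684 [345.6  91.6] [43.9 71.7] 27.7 plane [-1.10000e-02  5.70000e-03  5.40033e+01]
[468. 197.] 8258 [657.8 -50.3] [122.6  43.7] 86.8 plane [ 5.87000e-02 -8.20000e-03  6.20407e+01]
[187. 175.] 7749 [429.2 -14.6] [ 42.8 122.1] 75.9 plane [ 1.00000e-04 -3.40000e-03  5.42016e+01]
[630. 424.] 1437 [ 839.9 -285. ] [  3.8 129.2] 0.1 plane [-0.579  -0.0763 59.4173]
base z [np.float64(8.424610302874559)]
```

View pics/w6.png

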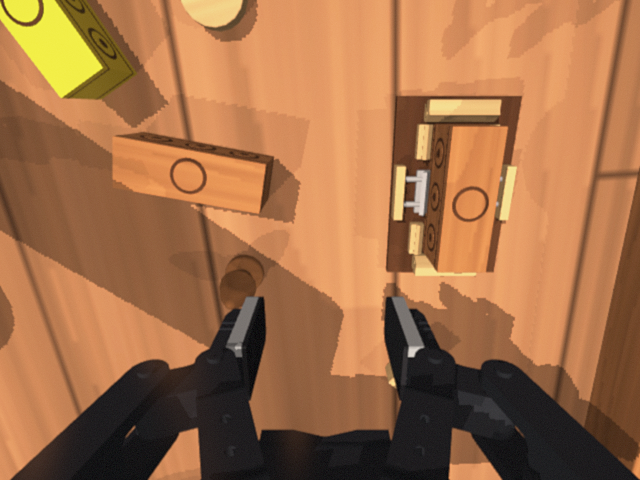

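The plinth is in the cradle with its ring at (470,203). The fit included its side face, so I'll refit the top face alone.

```bash
python3 - <<'E'
from h import *
for n in("wrist","top","scene"):
    c=cam(n); P=pts(c)*1000
    a=np.radians(86.45); D=P[...,:2]-[657.9,-50.5]; X=D@[np.cos(a),np.sin(a)]; Y=D@[-np.sin(a),np.cos(a)]
    m=(abs(X)<54)&(abs(Y)<15)&(P[...,2]>50)&(P[...,2]<75)
    A=np.c_[X[m],Y[m],np.ones(m.sum())]; f=np.linalg.lstsq(A,P[m][:,2],rcond=None)[0]; print(n,m.sum(),f.round(4),"corners",np.round([f@[x,y,1] for x in(-61,61) for y in(-21,21)],2))
    for lo,hi in((-15,-5),(-5,5),(5,15)): print("  strip",np.median(P[m&(Y>lo)&(Y<hi)][:,2]).round(2))
    b=(P[...,2]>45)&(P[...,2]<60)
    k=(np.hypot(P[...,0]-430,P[...,1]+15)<15)&b; 
    if k.sum()>20: print("  p2 top",P[k][:,2].mean().round(2))
E
```

```text
wrist 4739 [-3.70000e-03 -1.80000e-03  6.26662e+01] corners [62.93 62.85 62.48 62.4 ]
  strip 62.62
  strip 62.68
  strip 62.57
  p2 top 54.83
top 0 [0. 0. 0.] corners [0. 0. 0. 0.]
  strip nan
  strip nan
  strip nan
scene 575 [-7.10000e-03 -1.19000e-02  6.21666e+01] corners [62.85 62.35 61.98 61.49]
  strip 62.24
  strip 61.95
  strip 61.97
  p2 top 54.73
  return _methods._mean(a, axis=axis, dtype=dtype,
  ret = ret.dtype.type(ret / rcount)
```

It is level and 7.8 mm above the bench plinths' tops, against an expected 8, so it is fully home. Handing in.

```bash
python3 -c "
from h import *
print(env.hand_in())"
```

```text
the job is handed in; nothing more can be done
None
```

I handed in the job at about 54 s: plinth 3 (the right-hand one in the top view) proved loose and sits level on the cradle floor; the other two are back on the bench, though I only re-checked plinth 2 by camera.

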